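# Scrub the inside of the sauce warmer's drop-down door

### The job

Pull the sauce warmer's drop-down door fully open and scrub its inside face with the blue scrubber: one straight stroke across the face from its left end to its right end (as the robot sees it), foot flat and pressed on lightly and steadily all the way. Then stand the scrubber back in the tray it came from and push the door fully shut, leaving all bottles and the shaker where they stand.

Things in the scene. Friction and masses are not known exactly. Their poses are not given: they have to be found in the camera images.
- warmer: Blue box-shaped warming cabinet, fixed to the table, 290 mm deep, 320 mm wide, roof at 212 mm. Origin: on the table straight under the door's hinge line, at mid-width; +z up, +y along the hinge line to the robot's left, +x into the cabinet; the front faces -x, roughly the robot. It carries the door. A bowl stands on its roof, 80 mm or more behind the hinge line.
- door (a joint): Hinge of the bottom-hinged blue door, rad: 0 = upright and shut, 1.57 = fully open, at its stop, lying level towards the robot with the inside face up. A stiff friction hinge (0.65 N m): it stays at any angle where it is left. Moving it needs about 1 to 6 N at the bar. It may start up to 0.2 rad ajar.
- door_hinge (a point): Point on the hinge line at mid-width, 50 mm above the table. Axes turn with the door: z from the hinge to the door's top edge, y along the hinge line to the robot's left, x square out of the inside face. The panel is 290 mm wide (y), 160 mm from hinge line to top edge (z), 16 mm thick (hinge line at mid-thickness).
- door_bar (a point): Middle of the door's handle: a round black bar, 14 mm thick, 130 mm long along y, between two end posts in the door's plane, 215 mm from the hinge line, 55 mm beyond the panel's top edge. It can be pinched from above at any door angle, fingers 30 to 50 mm open and closing square to it, and turns between the pads. 265 mm above the table when shut, 50 mm when fully open. Axes as door_hinge.
- door_face (a point): Point on the door's flat inside face (white with a blue border), at mid-width, 85 mm from the hinge line, 75 mm from the top edge; 58 mm above the table when fully open. Axes as door_hinge (x out of the face, so straight up when open; y to the robot's left). The face reaches 145 mm to either side of it.
- scrubber: Blue hand scrubber, 0.18 to 0.37 kg, loose in the tray. Origin: centre of its foot's underside (not pressed); x along its length, z up. Yellow foot 110 x 60 x 10 mm, sprung: 3 N to start it in, 1.5 N more per mm, solid after 6 mm (12 N). Over it a blue block 104 x 54 mm, 18 to 34 mm up, and an upright rib to hold, 80 mm long (x), 26 mm wide (y), 33 to 81 mm up.
- tray: Open aluminium tray fixed to the table left or right of the warmer, 280 x 170 mm outside (x, y), rim 25 mm high, walls and floor 5 mm thick. Origin: centre of its underside. The scrubber stands in its far half (+x in the tray's frame), two sauce bottles in its near half. The like tray full of red-capped bottles on the other side is fixed and not used.
- tray_in (a point): Centre of the tray's inner floor, 5 mm above the table; axes as the tray's.
- bottle_a: Black sauce bottle with red cap, 36 x 36 x 85 mm, loose, standing in the tray's near half; leave alone. Origin: centre of its underside.
- bottle_b: Another such bottle beside it; leave alone. Origin: centre of its underside.
- shaker: Amber shaker with a blue lid, 72 mm in diameter, 170 mm high, loose on the table on the left, just beyond a tray; leave alone. Origin: centre of its underside.
- oil: Pale oil bottle with red cap, 64 mm in diameter, 190 mm high, loose on the table on the right, just beyond a tray; leave alone. Origin: centre of its underside.
Mind the look-alikes: they are no part of the job. What is meant by the scrubber is not red, and is the smaller of those in its own colour.

How it is judged:
By the outcome, as a careful person would: the job done as asked, in the order asked, and still so for the second after the job is handed in, with the robot touching nothing.
It also fails if it takes over 72 s, if anything falls off the work surface, if the arm or the gripper's body presses on something with over 40 N, if the wrist force passes 120 N, or if a joint passes its speed limit or range.

### The arm

A 6-joint arm with a two-finger parallel gripper is mounted at the origin on the work surface. World frame = base frame: x ahead of the robot, y to its left, z up, the work surface at z = 0. Lengths are in mm, angles in rad, forces in N, time in s.
With the tool pointing down it reaches from about 375 to 825 mm from the base axis. Payload 5.5 kg.
Tool frame: the origin (TCP) lies midway between the tips of the shut fingers; the grasp point (between the pads) lies 19 mm behind it (ctrl.hold_point_z is the z of the grasp point in the tool frame, in mm); z points along the fingers, y is the line along which they close (so a half turn about z gives the same grasp; the last joint's range is limited). The gripper opens to 85 mm and grips with 20 to 120 N. Pads are 22 mm wide; open, the fingers measure 114 mm over their backs; the gripper's body (76 mm by 85 mm) begins 54 mm behind the grasp point. The pads swing forward as they close: fully open they stand 13 mm farther back than shut.
Start: joints at [1.339, 0.314, -0.047, 1.21, 0, 1.571], TCP at [137.835, 583.949, 231.299] pointing down, gripper open.
Joint ranges: [-2.67, 2.67], [-0.69, 1.73], [-1.03, 1.25], [-2.08, 2.16], [-1.42, 1.45], [-3.14, 3.14]. Speed limits (rad/s): [2.39, 2.39, 3.01, 3.14, 3.14, 3.14].

### API

Orientations are given as a rotation vector (axis times angle).
In Python, from cell import ctrl gives the robot as it stands.
- The arm moves only by the tool carry_out, never from a script. Its argument "steps" is a list of rows, each an object with "slide": the shift along the tool's x, y, z in m, a list of three; "rot": the turn, a rotation vector about the tool's x, y, z in rad, a list of three; "hand": the closure, from 0 (fully open) to 1 (shut). A call has 1 to 20 rows; each row shifts and turns the commanded pose from where the row before left it, along the tool's axes as they then stand; what a row does not reach is not made up. A row lasts 1/8 s, in which the tool goes at most 62.5 mm and 10.7 degrees, less where a joint would pass 70% of its speed; a pose out of reach is approached as far as the arm can. A call with a gripper value outside its range is refused whole. The fingers move at their own pace and stop on an object; "force" is the grip in N (left out, the last holds). Time passes only in rows, so rows that do not move let the fingers close. It gives the time, the measured TCP pose, the force, the opening and the grip force at its end, in the units of the state.
- ctrl.sense(): the state, without advancing time (a new reading comes with each control period).
- ctrl.camera(name): name is "scene" or "top"; returns a dict with "frame" (420x560x3 uint8, red, green, blue), "fx", "fy", "cx", "cy" (pixels), "xyz" and "rotation" of the camera in the world. Camera axes: x right, y up, looking along -z (the intrinsics and any distortion apply to the point x, -y, -z); pixel columns grow to the right and rows downward; lengths in mm; the calibration is good to about 2 mm. A picture is of the moment at which its call begins. There is no depth.
- ctrl.hand_in(): hands the job in; it is judged then, once.
The state is a dict: "time_s": time; "joint_positions": joint angles; "joint_velocities": joint speeds; "tau": joint torques, N m; "tcp_pos": TCP position; "tcp_rot": TCP orientation; "wrist_force": force on the tool from outside, world axes, zero at the start; "moment": the same for the moment, N m; "grip_width": finger opening in mm; "finger_force": force on a finger pad.
Only numpy, scipy, OpenCV 4.12 (cv2) and the standard library are available. Lean on these libraries where they do the work, as an engineer would, in place of code of your own. Each camera call takes 0.05 s, during which the arm holds its last target. There are 200 camera calls.

## Working session

There is one attempt and no reset: what is moved stays moved. The work goes in short steps, Python scripts to look and compute and a tool call to move; the robot and the scene stay as the last step left them, time stands still between calls to the robot, and variables do not carry over. Pictures are saved under pics/ and viewed, at most 10 in all, crops included, and the job is handed in when it is done.

Besides the shell and the picture viewer there is one more tool, called after "Call:" by a JSON object that holds its "name" and its "arguments". carry_out: Moves the arm, as the interface text tells. Its arguments: {"type":"object","properties":{"steps":{"type":"array","items":{"type":"object","properties":{"slide":{"type":"array","items":{"type":"number"}},"rot":{"type":"array","items":{"type":"number"}},"hand":{"type":"number"}}}},"force":{"type":"number"}},"required":["steps"]}

```bash
ls; mkdir -p pics
cat > h.py <<'E'
import numpy as np, cv2
from cell import ctrl
from scipy.spatial.transform import Rotation as R
E
python3 - <<'E'
from h import *
for n in ("scene","top"):
    c=ctrl.camera(n); cv2.imwrite(f"pics/{n}0.png",cv2.resize(c["frame"][:,:,::-1],None,fx=1.4,fy=1.4,interpolation=cv2.INTER_CUBIC)); print({k:v for k,v in c.items() if k!="frame"})
    np.savez(f"{n}0.npz",**c)
print(ctrl.sense()); print(ctrl.hold_point_z)
E
```

```text
pics
{'fx': 379.2988869776622, 'fy': 379.2988869776622, 'cx': 281.40347851676097, 'cy': 197.30327422785615, 'xyz': array([ 225.7534483 ,  172.36619639, 1173.08150117]), 'rotation': array([ 0.13689649, -0.36971749, -2.41166777])}
{'fx': 421.9895160595763, 'fy': 421.9895160595763, 'cx': 281.9456902261942, 'cy': 210.36313736576804, 'xyz': array([ 345.30529535,  -72.66314526, 1302.563617  ]), 'rotation': array([ 0.07495778, -0.08715188, -1.54035498])}
{'time_s': 0.1, 'joint_positions': array([ 1.33899511e+00,  3.14142789e-01, -4.79479841e-02,  1.21024250e+00,
        5.67831132e-06,  1.57079127e+00]), 'joint_velocities': array([-0.00179726, -0.00255966,  0.00181444, -0.00078005, -0.00071422,
       -0.00046841]), 'tau': array([ 5.99746018e-04, -5.40766883e+01,  3.40541410e+01,  1.12623425e-02,
       -2.08704785e-05, -4.73584905e-08]), 'tcp_pos': array([137.7166061 , 583.44401583, 230.54195024]), 'tcp_rot': array([-3.63268671e-01, -3.12033369e+00,  2.39686605e-03]), 'wrist_force': array([ 0.0680487 ,  0.08743066, -0.19027385]), 'moment': array([0.0042225 , 0.03157038, 0.03608623]), 'finger_force': 0.0, 'grip_width': 85.20710972123116}
-18.700000000000003
```

View pics/scene0.png

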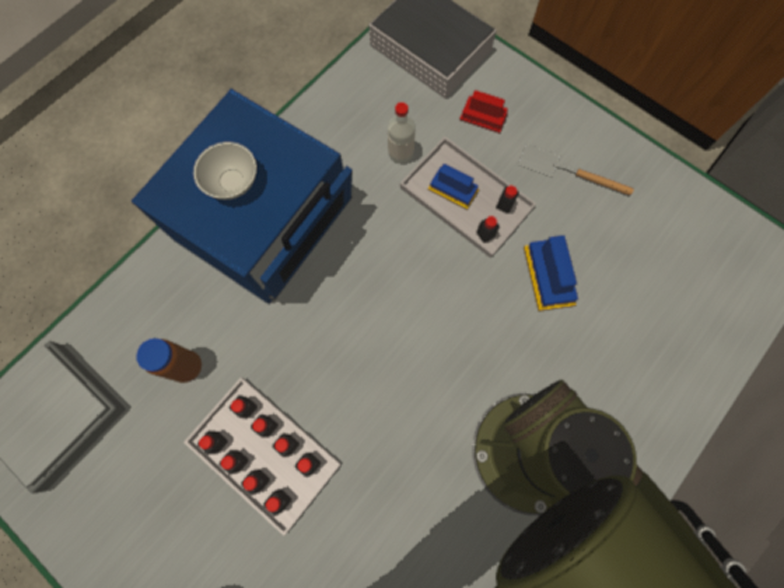

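View pics/top0.png

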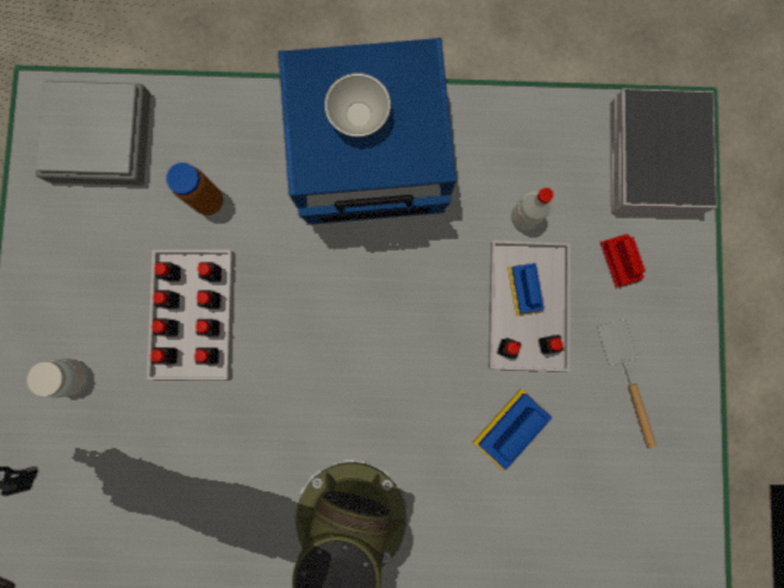

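Scene view: the scrubber candidates are the small blue one in the right tray (455,185), the large blue one on the table (555,272) and the red one (485,110). In the top view they are at (526,288), (512,430) and (622,260). The small blue one in the tray fits: not red, the smaller of the blue two, and in the far half of a tray with two bottles. I'll confirm it in an enlarged crop. The warmer's door bar is at about (373,204) in the top view.

```bash
cat >> h.py <<'E'
def load(n): return dict(np.load(n+".npz"))
def ray(c,u,v):
    d=R.from_rotvec(c["rotation"]).apply([(u-c["cx"])/c["fx"],-(v-c["cy"])/c["fy"],-1]); return c["xyz"],d
def atz(c,u,v,z):
    o,d=ray(c,u,v); return o+d*(z-o[2])/d[2]
def proj(c,P):
    q=R.from_rotvec(c["rotation"]).inv().apply(np.atleast_2d(P)-c["xyz"])
    return np.c_[c["cx"]+c["fx"]*q[:,0]/-q[:,2], c["cy"]-c["fy"]*q[:,1]/-q[:,2]]
def tri(a,ua,b,ub):
    A=[];y=[]
    for c,u in((a,ua),(b,ub)):
        o,d=ray(c,*u); d=d/np.linalg.norm(d); M=np.eye(3)-np.outer(d,d); A.append(M); y.append(M@o)
    return np.linalg.lstsq(np.vstack(A),np.hstack(y),rcond=None)[0]
E
python3 - <<'E'
from h import *
t=load("top0");f=t["frame"][:,:,::-1]
# crops 100x..: warmer door u195..335 v120..165 x5.6 ; tray u345..415 v165..270 
a=cv2.resize(f[125:161,200:333],None,fx=6,fy=6,interpolation=cv2.INTER_CUBIC)
cv2.imwrite("pics/door.png",a)
b=cv2.resize(f[168:268,340:415],None,fx=6,fy=6,interpolation=cv2.INTER_CUBIC)
cv2.imwrite("pics/tray.png",b)
print(a.shape,b.shape)
E
```

```text
(216, 798, 3) (600, 450, 3)
```

View pics/door.png

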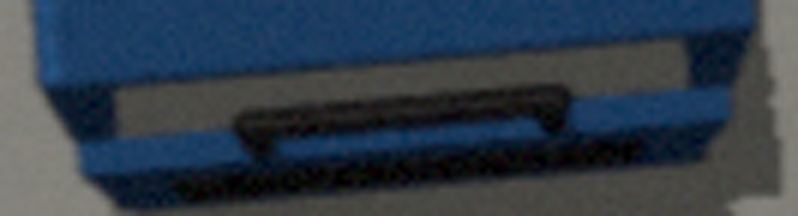

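View pics/tray.png

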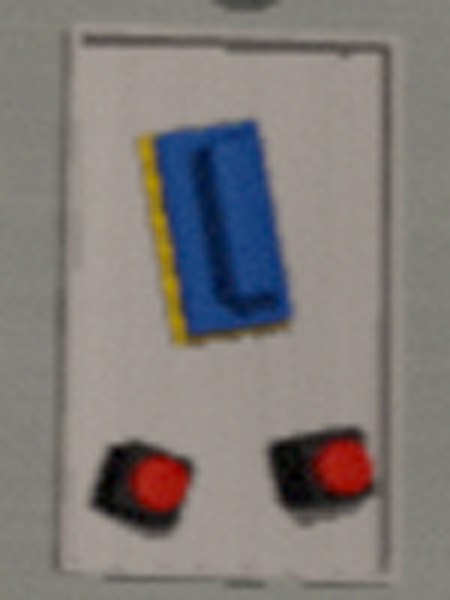

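Door crop: roof front edge runs from (45,85) to (755,30), bar ends are at (245,120) and (565,97), and the panel top face spans (75,145)-(730,92) and (85,175)-(722,122). Tray crop: rim corners are (70,25), (405,38), (395,580) and (58,570). The scrubber's foot left edge runs from (137,137) to (176,345), and it is confirmed as the small blue one beside the two bottles.

```bash
cat > fit.py <<'E'
from h import *
from scipy.optimize import least_squares
t=load("top0"); s=load("scene0")
cr=lambda p,u0,v0:(np.array(p,float)+.5)/6-.5+[u0,v0]
un=lambda p:(np.array(p,float)+.5)/1.4-.5
def fr(x,y,a): return np.array([x,y,0]),R.from_euler("z",a)
def warm(p):
    o,r=fr(*p[:3]); th,d=p[3:5]
    W=lambda P:o+r.apply(P)
    D=lambda P:W(np.array([0,0,50])+R.from_euler("y",-th).apply(P))
    roof=[[d,160,212],[d,-160,212],[d+290,160,212],[d+290,-160,212]]
    return np.vstack([W(roof),D([[0,65,215],[0,-65,215]]),D([[8,145,160],[8,-145,160],[-8,145,160],[-8,-145,160]])])
obs=np.vstack([cr([[45,85],[755,30]],200,125),un([[279,50],[440,38]]),cr([[247,121],[562,98]],200,125),cr([[75,145],[730,92],[85,175],[722,122]],200,125)])
sob=un([[288,243],[327,188]])
def f(p):
    P=warm(p); return np.r_[(proj(t,P)-obs).ravel(),(proj(s,P[4:6])-sob).ravel()]
q=least_squares(f,[700,50,0,.1,0],loss="soft_l1",x_scale=[10,10,.05,.05,10])
print("warmer",q.x.round(3)); print(f(q.x).reshape(-1,2).round(1).tolist()); print("bar",warm(q.x)[4:6].mean(0).round(1))
def tr(p):
    o,r=fr(*p); return o+r.apply([[140,85,25],[140,-85,25],[-140,-85,25],[-140,85,25]])
to=cr([[70,25],[405,38],[395,580],[58,570]],340,168)
g=lambda p:(proj(t,tr(p))-to).ravel()
k=least_squares(g,[450,-300,0],x_scale=[10,10,.05]); print("tray",k.x.round(3),g(k.x).round(1))
# scrubber: foot left top corners z15, block top corners z39, rib top z86
def sc(p):
    o,r=fr(*p); return o+r.apply([[55,30,10],[-55,30,10],[52,-27,39],[-52,-27,39],[40,13,86],[-40,13,86],[-40,-13,86]])
so=cr([[137,137],[174,345],[258,122],[293,318],[212,140],[240,295],[285,290]],340,168)
g=lambda p:(proj(t,sc(p))-so).ravel()
k=least_squares(g,[450,-300,0],loss="soft_l1",x_scale=[10,10,.05]); print("scrub",k.x.round(3),g(k.x).reshape(-1,2).round(1).tolist())
for n,uv in(("cap_a",(160,485)),("cap_b",(343,465))): print(n,atz(t,*cr([uv],340,168)[0],90).round())
E
python3 fit.py
```

```text
warmer [ 6.54884e+02 -3.18010e+01  1.15000e-01  1.72000e-01  4.19700e+00]
[[-1.6, 0.8], [0.6, 0.1], [-0.9, -0.2], [1.5, -0.7], [0.2, 2.2], [-0.9, 1.8], [-0.1, -0.6], [-0.1, -0.8], [-1.2, 0.5], [1.7, 0.3], [-1.5, -3.2], [0.4, -1.7]]
bar [618.4 -36.  261.8]
tray [ 4.64775e+02 -3.74545e+02 -1.30000e-02] [ 0.3 -0.6 -0.5 -0.4  0.2  0.8  0.   0.1]
scrub [ 5.01111e+02 -3.67684e+02  1.77000e-01] [[0.0, -0.2], [-0.2, 0.2], [0.4, -0.9], [0.5, 0.2], [-0.7, -0.4], [-0.7, 0.7], [0.6, 0.3]]
cap_a [ 369. -325.   90.]
cap_b [ 381. -413.   90.]
```

Run:
```python
from h import *
s=load("scene0");f=s["frame"][:,:,::-1]
cv2.imwrite("pics/sdoor.png",cv2.resize(f[108:218,160:260],None,fx=5.4,fy=5.4,interpolation=cv2.INTER_CUBIC))
```

```text
(no output)
```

View pics/sdoor.png

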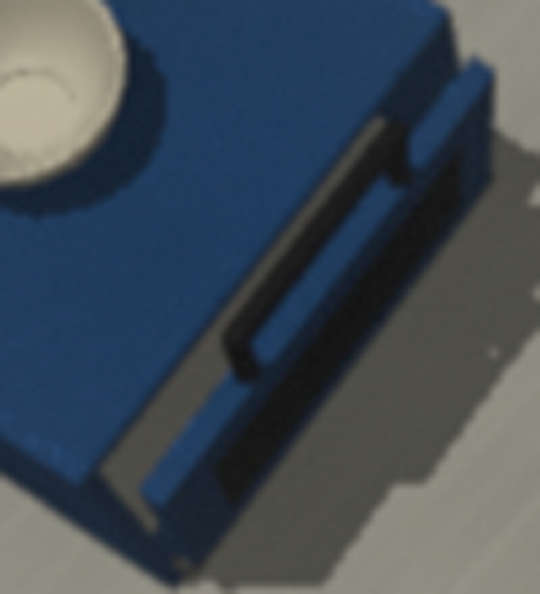

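Scene door crop: bar ends are at (235,332) and (393,128), panel top corners at (143,490), (165,507), (473,58) and (493,72), and roof front corners at (85,485) and (445,15).

```bash
cat > fit2.py <<'E'
from fit import *
c5=lambda p:(np.array(p,float)+.5)/5.4-.5+[160,108]
sob2=c5([[85,485],[445,15],[235,332],[393,128],[143,490],[473,58],[165,507],[493,72]])
idx=[0,1,4,5,6,7,8,9]
def f2(p):
    P=warm(p); return np.r_[(proj(t,P)-obs).ravel(),(proj(s,P[idx])-sob2).ravel()]
q=least_squares(f2,[700,50,0,.1,0],loss="soft_l1",x_scale=[10,10,.05,.05,10])
print("warmer2",q.x.round(3)); print(f2(q.x).reshape(-1,2).round(1).tolist()); print("bar",warm(q.x)[4:6].mean(0).round(1))
for i,j in((4,2),(5,3),(0,0),(1,1),(6,4),(7,5),(8,6),(9,7)): print(i,tri(t,obs[i],s,sob2[j]).round(1))
E
python3 fit2.py
```

```text
warmer [ 6.54884e+02 -3.18010e+01  1.15000e-01  1.72000e-01  4.19700e+00]
[[-1.6, 0.8], [0.6, 0.1], [-0.9, -0.2], [1.5, -0.7], [0.2, 2.2], [-0.9, 1.8], [-0.1, -0.6], [-0.1, -0.8], [-1.2, 0.5], [1.7, 0.3], [-1.5, -3.2], [0.4, -1.7]]
bar [618.4 -36.  261.8]
tray [ 4.64775e+02 -3.74545e+02 -1.30000e-02] [ 0.3 -0.6 -0.5 -0.4  0.2  0.8  0.   0.1]
scrub [ 5.01111e+02 -3.67684e+02  1.77000e-01] [[0.0, -0.2], [-0.2, 0.2], [0.4, -0.9], [0.5, 0.2], [-0.7, -0.4], [-0.7, 0.7], [0.6, 0.3]]
cap_a [ 369. -325.   90.]
cap_b [ 381. -413.   90.]
warmer2 [ 6.3741e+02 -3.3471e+01  1.1900e-01  7.2000e-02  2.1205e+01]
[[-1.8, 1.3], [0.4, 0.1], [-1.6, 0.3], [0.9, -0.8], [-0.1, 0.6], [-1.1, -0.0], [-0.3, 0.1], [-0.2, -0.5], [-1.4, 1.1], [1.7, 0.4], [-1.4, -0.2], [1.7, -1.9], [-0.4, 0.2], [-0.0, -0.0], [-1.1, -0.5], [0.6, -1.4], [-0.3, -0.4], [1.5, -1.0]]
bar [622.1 -35.3 264.4]
4 [615.5  28.5 262.9]
5 [ 632.7 -102.5  256.3]
0 [647.1 126.1 190.9]
1 [ 684.9 -190.   192.6]
6 [617.3 109.6 203.8]
7 [ 654.8 -179.2  195.8]
8 [608.1 107.4 188.5]
9 [ 637.  -175.3  207.5]
```

Call:
{"name": "carry_out", "arguments": {"steps": [{"slide": [0, 0, -0.016], "rot": [0, 0, 0.1743], "hand": 0.4}, {"slide": [0, 0, -0.016], "rot": [0, 0, 0.1743], "hand": 0.4}, {"slide": [0, 0, -0.016], "rot": [0, 0, 0.1743], "hand": 0.4}, {"slide": [0, 0, -0.016], "rot": [0, 0, 0.1743], "hand": 0.4}, {"slide": [0, 0, -0.016], "rot": [0, 0, 0.1743], "hand": 0.4}, {"slide": [0, 0, -0.016], "rot": [0, 0, 0.1743], "hand": 0.4}, {"slide": [0, 0, -0.016], "rot": [0, 0, 0.1743], "hand": 0.4}], "force": 25}}

```text
time_s: 0.98
tcp_pos: [137.8, 583.7, 343.3]
tcp_rot: [2.092, 2.343, -0.001]
wrist_force: [0.1, -0.3, 0.1]
grip_width: 51.3
finger_force: 0.0
```

Call:
{"name": "carry_out", "arguments": {"steps": [{"slide": [-0.0449, 0.0271, 0], "hand": 0.4}, {"slide": [-0.0449, 0.0271, 0], "hand": 0.4}, {"slide": [-0.0449, 0.0271, 0], "hand": 0.4}, {"slide": [-0.0449, 0.0271, 0], "hand": 0.4}, {"slide": [-0.0449, 0.0271, 0], "hand": 0.4}, {"slide": [-0.0449, 0.0271, 0], "hand": 0.4}, {"slide": [-0.0449, 0.0271, 0], "hand": 0.4}, {"slide": [-0.0449, 0.0271, 0], "hand": 0.4}, {"slide": [-0.0449, 0.0271, 0], "hand": 0.4}, {"slide": [-0.0449, 0.0271, 0], "hand": 0.4}, {"slide": [-0.0449, 0.0271, 0], "hand": 0.4}, {"slide": [-0.0449, 0.0271, 0], "hand": 0.4}, {"slide": [-0.0449, 0.0271, 0], "hand": 0.4}, {"slide": [-0.0449, 0.0271, 0], "hand": 0.4}, {"slide": [-0.0449, 0.0271, 0], "hand": 0.4}, {"hand": 0.4}]}}

```text
invalid input at $.steps[0]: expected keys slide, rot, hand
```

Call:
{"name": "carry_out", "arguments": {"steps": [{"slide": [-0.0449, 0.0271, 0], "rot": [0, 0, 0], "hand": 0.4}, {"slide": [-0.0449, 0.0271, 0], "rot": [0, 0, 0], "hand": 0.4}, {"slide": [-0.0449, 0.0271, 0], "rot": [0, 0, 0], "hand": 0.4}, {"slide": [-0.0449, 0.0271, 0], "rot": [0, 0, 0], "hand": 0.4}, {"slide": [-0.0449, 0.0271, 0], "rot": [0, 0, 0], "hand": 0.4}, {"slide": [-0.0449, 0.0271, 0], "rot": [0, 0, 0], "hand": 0.4}, {"slide": [-0.0449, 0.0271, 0], "rot": [0, 0, 0], "hand": 0.4}, {"slide": [-0.0449, 0.0271, 0], "rot": [0, 0, 0], "hand": 0.4}, {"slide": [-0.0449, 0.0271, 0], "rot": [0, 0, 0], "hand": 0.4}, {"slide": [-0.0449, 0.0271, 0], "rot": [0, 0, 0], "hand": 0.4}, {"slide": [-0.0449, 0.0271, 0], "rot": [0, 0, 0], "hand": 0.4}, {"slide": [-0.0449, 0.0271, 0], "rot": [0, 0, 0], "hand": 0.4}, {"slide": [-0.0449, 0.0271, 0], "rot": [0, 0, 0], "hand": 0.4}, {"slide": [-0.0449, 0.0271, 0], "rot": [0, 0, 0], "hand": 0.4}, {"slide": [-0.0449, 0.0271, 0], "rot": [0, 0, 0], "hand": 0.4}, {"slide": [0, 0, 0], "rot": [0, 0, 0], "hand": 0.4}]}}

```text
time_s: 2.98
tcp_pos: [622.5, -39.5, 341.3]
tcp_rot: [-2.089, -2.344, 0.003]
wrist_force: [0.6, 0.9, 0.5]
grip_width: 51.3
finger_force: 0.0
```

Call:
{"name": "carry_out", "arguments": {"steps": [{"slide": [0, 0, 0.025], "rot": [0, 0, 0], "hand": 0.4}, {"slide": [0, 0, 0.025], "rot": [0, 0, 0], "hand": 0.4}, {"slide": [0, 0, 0.025], "rot": [0, 0, 0], "hand": 0.4}, {"slide": [0, 0, 0.022], "rot": [0, 0, 0], "hand": 0.4}, {"slide": [0, 0, 0], "rot": [0, 0, 0], "hand": 0.4}]}}

```text
time_s: 3.6
tcp_pos: [619.4, -35.7, 244.5]
tcp_rot: [-2.082, -2.348, 0.004]
wrist_force: [-0.4, -0.7, 1.0]
grip_width: 51.2
finger_force: 0.0
```

Run:
```python
from h import *
t=ctrl.camera("top");s=ctrl.camera("scene")
a=cv2.resize(t["frame"][100:175,200:333,::-1],None,fx=4,fy=4,interpolation=cv2.INTER_CUBIC)
b=cv2.resize(s["frame"][90:218,160:270,::-1],None,fx=2.34,fy=2.34,interpolation=cv2.INTER_CUBIC)[:300,:]
cv2.imwrite("pics/grasp.png",np.hstack([a[:295],b[:295]]))
```

```text
(no output)
```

View pics/grasp.png

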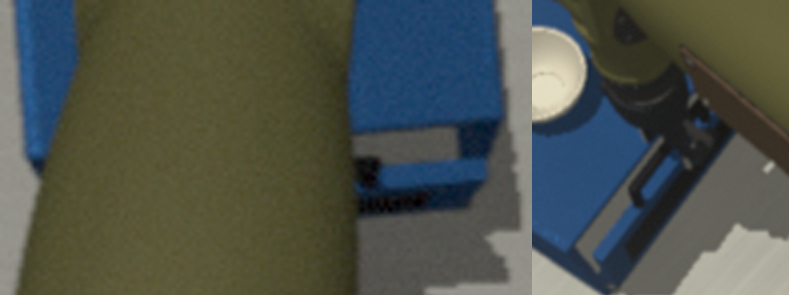

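The left (top) view is mostly blocked by the arm. In the right (scene) view the gripper straddles the bar at about (675,150). Closing.

Call:
{"name": "carry_out", "arguments": {"steps": [{"slide": [0, 0, 0], "rot": [0, 0, 0], "hand": 0.6}, {"slide": [0, 0, 0], "rot": [0, 0, 0], "hand": 0.8}, {"slide": [0, 0, 0], "rot": [0, 0, 0], "hand": 0.9}, {"slide": [0, 0, 0], "rot": [0, 0, 0], "hand": 1.0}, {"slide": [0, 0, 0], "rot": [0, 0, 0], "hand": 1.0}], "force": 25}}

```text
time_s: 4.32
tcp_pos: [621.7, -36.6, 247.2]
tcp_rot: [2.085, 2.349, 0.002]
wrist_force: [-0.5, 0.1, 5.7]
grip_width: 13.3
finger_force: 24.5
```

Call:
{"name": "carry_out", "arguments": {"steps": [{"slide": [0, -0.0128, 0.002], "rot": [0, 0, 0], "hand": 1.0}, {"slide": [0, -0.0126, 0.0027], "rot": [0, 0, 0], "hand": 1.0}, {"slide": [0, -0.0124, 0.0034], "rot": [0, 0, 0], "hand": 1.0}, {"slide": [0, -0.0202, 0.0074], "rot": [0, 0, 0], "hand": 1.0}, {"slide": [0, -0.0194, 0.0093], "rot": [0, 0, 0], "hand": 1.0}, {"slide": [0, 0, 0], "rot": [0, 0, 0], "hand": 1.0}]}}

```text
time_s: 5.08
tcp_pos: [541.0, -46.3, 220.1]
tcp_rot: [-2.084, -2.346, 0.006]
wrist_force: [-4.2, -0.9, 0.5]
grip_width: 13.2
finger_force: 26.2
```

Call:
{"name": "carry_out", "arguments": {"steps": [{"slide": [0, -0.0181, 0.0116], "rot": [0, 0, 0], "hand": 1.0}, {"slide": [0, -0.0169, 0.0134], "rot": [0, 0, 0], "hand": 1.0}, {"slide": [0, -0.0154, 0.0149], "rot": [0, 0, 0], "hand": 1.0}, {"slide": [0, -0.0138, 0.0165], "rot": [0, 0, 0], "hand": 1.0}, {"slide": [0, -0.0122, 0.0177], "rot": [0, 0, 0], "hand": 1.0}, {"slide": [0, -0.0103, 0.0188], "rot": [0, 0, 0], "hand": 1.0}, {"slide": [0, -0.0084, 0.0198], "rot": [0, 0, 0], "hand": 1.0}, {"slide": [0, -0.0064, 0.0205], "rot": [0, 0, 0], "hand": 1.0}, {"slide": [0, -0.0043, 0.0211], "rot": [0, 0, 0], "hand": 1.0}, {"slide": [0, 0, 0], "rot": [0, 0, 0], "hand": 1.0}]}}

```text
time_s: 6.32
tcp_pos: [437.5, -58.7, 65.7]
tcp_rot: [-2.084, -2.347, 0.006]
wrist_force: [-1.8, -2.8, -4.2]
grip_width: 13.0
finger_force: 29.1
```

Call:
{"name": "carry_out", "arguments": {"steps": [{"slide": [0, -0.0021, 0.0214], "rot": [0, 0, 0], "hand": 1.0}, {"slide": [0, -0.0003, 0.0107], "rot": [0, 0, 0], "hand": 1.0}, {"slide": [0, 0, 0.003], "rot": [0, 0, 0], "hand": 1.0}, {"slide": [0, 0, 0], "rot": [0, 0, 0], "hand": 1.0}]}}

```text
time_s: 6.82
tcp_pos: [434.3, -59.0, 31.5]
tcp_rot: [-2.084, -2.346, 0.008]
wrist_force: [-5.0, -3.9, -4.1]
grip_width: 13.0
finger_force: 29.8
```

Call:
{"name": "carry_out", "arguments": {"steps": [{"slide": [0, 0, 0.004], "rot": [0, 0, 0], "hand": 1.0}, {"slide": [0, 0, 0], "rot": [0, 0, 0], "hand": 1.0}]}}

```text
time_s: 7.08
tcp_pos: [434.3, -59.0, 27.6]
tcp_rot: [-2.084, -2.347, 0.008]
wrist_force: [-4.9, -3.7, -3.3]
grip_width: 13.1
finger_force: 29.9
```

Call:
{"name": "carry_out", "arguments": {"steps": [{"slide": [0, 0, 0.004], "rot": [0, 0, 0], "hand": 1.0}, {"slide": [0, 0, 0], "rot": [0, 0, 0], "hand": 1.0}]}}

```text
time_s: 7.32
tcp_pos: [434.3, -59.1, 25.8]
tcp_rot: [-2.084, -2.347, 0.007]
wrist_force: [-15.3, -2.0, 28.6]
grip_width: 12.8
finger_force: 33.3
```

Run:
```python
from h import *
t=ctrl.camera("top");s=ctrl.camera("scene")
np.savez("s1.npz",**s);np.savez("t1.npz",**t)
f=s["frame"][100:260,150:330,::-1]
cv2.imwrite("pics/open1.png",cv2.resize(f,None,fx=3.7,fy=3.7,interpolation=cv2.INTER_CUBIC))
```

```text
(no output)
```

View pics/open1.png

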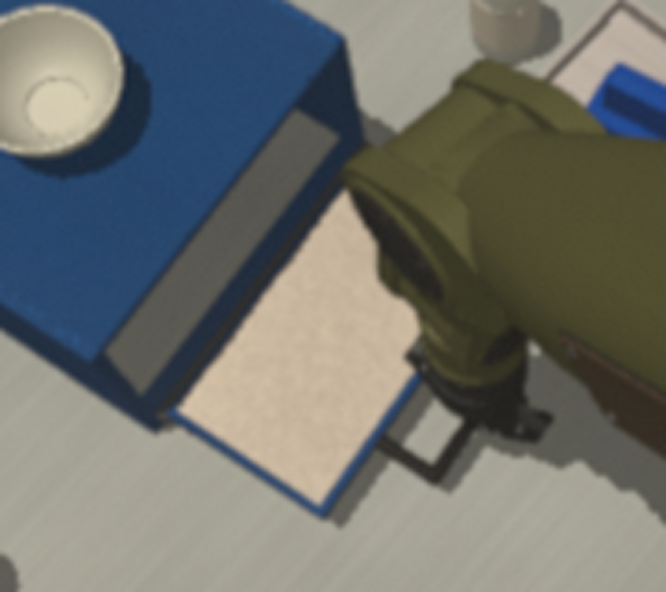

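The picture shows the door lying level with its inside face up: near-left panel corner at (322,515), left hinge corner at (170,412). The force rise to 29 N shows it is at its stop. I'll unload, release, rise and turn for the scrubber.

Call:
{"name": "carry_out", "arguments": {"steps": [{"slide": [0, 0, -0.0045], "rot": [0, 0, 0], "hand": 1.0}, {"slide": [0, 0, 0], "rot": [0, 0, 0], "hand": 0.7}, {"slide": [0, 0, 0], "rot": [0, 0, 0], "hand": 0.4}, {"slide": [0, 0, 0], "rot": [0, 0, 0], "hand": 0.4}, {"slide": [0, 0, -0.03], "rot": [0, 0, 0], "hand": 0.4}, {"slide": [0, 0, -0.04], "rot": [0, 0, 0], "hand": 0.4}, {"slide": [0, 0, -0.012], "rot": [0, 0, 0.168], "hand": 0.4}, {"slide": [0, 0, -0.012], "rot": [0, 0, 0.168], "hand": 0.4}, {"slide": [0, 0, -0.012], "rot": [0, 0, 0.168], "hand": 0.4}, {"slide": [0, 0, -0.012], "rot": [0, 0, 0.168], "hand": 0.4}, {"slide": [0, 0, -0.012], "rot": [0, 0, 0.168], "hand": 0.4}, {"slide": [0, 0, -0.012], "rot": [0, 0, 0.168], "hand": 0.4}, {"slide": [0, 0, -0.012], "rot": [0, 0, 0.168], "hand": 0.4}, {"slide": [0, 0, -0.012], "rot": [0, 0, 0.168], "hand": 0.4}, {"slide": [0, 0, -0.012], "rot": [0, 0, 0.168], "hand": 0.4}, {"slide": [0, 0, 0], "rot": [0, 0, 0], "hand": 0.4}]}}

```text
time_s: 9.43
tcp_pos: [437.9, -58.6, 207.4]
tcp_rot: [3.129, 0.282, 0.003]
wrist_force: [0.4, 0.3, -0.4]
grip_width: 51.2
finger_force: 0.0
```

```bash
cat >> h.py <<'E'
def go(x,y,z,a):
    "slide needed in the present tool frame (mm) and turn about tool z to bring tool y to world angle a"
    st=ctrl.sense(); r=R.from_rotvec(st["tcp_rot"]); p=np.array(st["tcp_pos"])
    yv=r.apply([0,1,0]); ang=np.arctan2(yv[1],yv[0])
    print("tcp",p.round(1),"yang",ang.round(4),"slide",r.inv().apply(np.array([x,y,z])-p).round(1),"rotz",round((ang-a+np.pi)%(2*np.pi)-np.pi,4),"F",np.round(st["wrist_force"],1),"tilt",r.apply([0,0,1]).round(3),"j",np.round(st["joint_positions"],2))
E
python3 -c "
from h import *
go(501,-367.7,200,.177-np.pi/2)"
```

```text
tcp [437.9 -58.6 207.4] yang -1.3912 slide [  6.9 315.4   7.5] rotz 0.0026 F [ 0.4  0.3 -0.4] tilt [ 0.002 -0.    -1.   ] j [-0.13  0.03 -0.45  1.09  0.    2.83]
```

Call:
{"name": "carry_out", "arguments": {"steps": [{"slide": [0.001, 0.0451, 0], "rot": [0, 0, 0], "hand": 0.4}, {"slide": [0.001, 0.0451, 0], "rot": [0, 0, 0], "hand": 0.4}, {"slide": [0.001, 0.0451, 0], "rot": [0, 0, 0], "hand": 0.4}, {"slide": [0.001, 0.0451, 0], "rot": [0, 0, 0], "hand": 0.4}, {"slide": [0.001, 0.0451, 0], "rot": [0, 0, 0], "hand": 0.4}, {"slide": [0.001, 0.0451, 0], "rot": [0, 0, 0], "hand": 0.4}, {"slide": [0.001, 0.0451, 0], "rot": [0, 0, 0], "hand": 0.4}]}}

```text
time_s: 10.3
tcp_pos: [499.8, -369.4, 205.7]
tcp_rot: [-3.128, -0.284, 0.001]
wrist_force: [0.3, 0.3, 1.1]
grip_width: 51.2
finger_force: 0.0
```

Call:
{"name": "carry_out", "arguments": {"steps": [{"slide": [0, 0, 0], "rot": [0, 0, -0.1848], "hand": 0.4}, {"slide": [0, 0, 0], "rot": [0, 0, -0.1848], "hand": 0.4}, {"slide": [0, 0, 0], "rot": [0, 0, -0.1848], "hand": 0.4}, {"slide": [0, 0, 0], "rot": [0, 0, -0.1848], "hand": 0.4}, {"slide": [0, 0, 0], "rot": [0, 0, -0.1848], "hand": 0.4}, {"slide": [0, 0, 0], "rot": [0, 0, -0.1848], "hand": 0.4}, {"slide": [0, 0, 0], "rot": [0, 0, -0.1848], "hand": 0.4}, {"slide": [0, 0, 0], "rot": [0, 0, -0.1848], "hand": 0.4}, {"slide": [0, 0, 0], "rot": [0, 0, -0.1848], "hand": 0.4}, {"slide": [0, 0, 0], "rot": [0, 0, -0.1848], "hand": 0.4}, {"slide": [0, 0, 0], "rot": [0, 0, -0.1848], "hand": 0.4}, {"slide": [0, 0, 0], "rot": [0, 0, -0.1848], "hand": 0.4}, {"slide": [0, 0, 0], "rot": [0, 0, -0.1848], "hand": 0.4}, {"slide": [0, 0, 0], "rot": [0, 0, -0.1848], "hand": 0.4}, {"slide": [0, 0, 0], "rot": [0, 0, -0.1848], "hand": 0.4}, {"slide": [0, 0, 0], "rot": [0, 0, -0.1848], "hand": 0.4}, {"slide": [0, 0, 0], "rot": [0, 0, -0.1848], "hand": 0.4}, {"slide": [0, 0, 0], "rot": [0, 0, 0], "hand": 0.4}]}}

```text
time_s: 12.55
tcp_pos: [499.5, -367.8, 205.7]
tcp_rot: [0.28, -3.128, -0.001]
wrist_force: [-0.2, 0.0, 0.3]
grip_width: 51.1
finger_force: 0.0
```

Run:
```python
from h import *
go(501,-367.7,46,.177+np.pi/2)
t=ctrl.camera("top");np.savez("t2.npz",**t)
cv2.imwrite("pics/top2.png",cv2.resize(t["frame"][120:245,200:340,::-1],None,fx=4.7,fy=4.7,interpolation=cv2.INTER_CUBIC))
```

```text
tcp [ 499.5 -367.8  205.7] yang 1.7491 slide [ -1.6  -0.3 159.7] rotz 0.0013 F [-0.2  0.   0.3] tilt [-0.001  0.001 -1.   ] j [-0.63  0.36 -0.04  1.17  0.   -0.81]
```

View pics/top2.png

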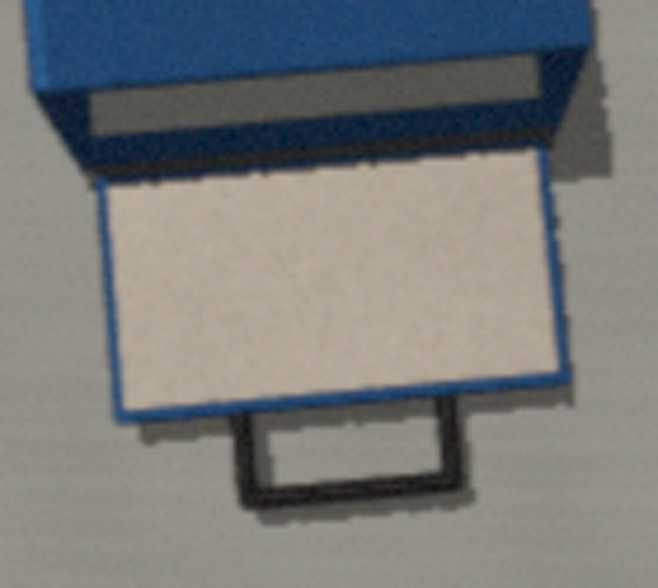

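Top crop: door panel corners are at near-left (118,421), near-right (568,382), hinge-left (99,181) and hinge-right (542,150). Bar outer corners are at (243,507) and (463,489), and the face is level and clear.

Run:
```python
from h import *
t=load("t2"); c=lambda p:(np.array(p,float)+.5)/4.7-.5+[200,120]
P={n:atz(t,*c(p),z) for n,p,z in(("NL",(118,421),58),("NR",(568,382),58),("HL",(99,181),58),("HR",(542,150),58),("BL",(243,507),50),("BR",(463,489),50))}
for k,v in P.items(): print(k,v.round(1))
d=P["NL"]-P["NR"]; print("yaw",np.arctan2(-d[0],d[1]),np.linalg.norm(d)); d=P["HL"]-P["HR"]; print(np.arctan2(-d[0],d[1]),np.linalg.norm(d)); d=P["BL"]-P["BR"]; print(np.arctan2(-d[0],d[1]),np.linalg.norm(d))
m=(P["NL"]+P["NR"])/2; a=.119; ux=np.array([np.cos(a),np.sin(a),0]); print("near mid",m,"face pt",m+75*ux,"hinge",m+160*ux,"bar",(P["BL"]+P["BR"])/2)
```

```text
NL [473.4  89.1  58. ]
NR [ 506.6 -194.2   58. ]
HL [627.  107.7  58. ]
HR [ 655.8 -174.7   58. ]
BL [421.9   8.9  50. ]
BR [ 437.4 -129.8   50. ]
yaw 0.11658567462280255 285.22772218158485
0.10190180689341267 283.89544342271887
0.11086640298052956 139.5867291544448
near mid [489.97598652 -52.59073053  58.        ] face pt [564.44557539 -43.6867801   58.        ] hinge [648.84444278 -33.59563629  58.        ] bar [429.64968845 -60.44326212  50.        ]
```

Call:
{"name": "carry_out", "arguments": {"steps": [{"slide": [-0.0016, 0, 0.035], "rot": [0, 0, 0], "hand": 0.4}, {"slide": [0, 0, 0.035], "rot": [0, 0, 0], "hand": 0.4}, {"slide": [0, 0, 0.035], "rot": [0, 0, 0], "hand": 0.4}, {"slide": [0, 0, 0.035], "rot": [0, 0, 0], "hand": 0.4}, {"slide": [0, 0, 0.019], "rot": [0, 0, 0], "hand": 0.4}, {"slide": [0, 0, 0], "rot": [0, 0, 0], "hand": 0.4}]}}

```text
time_s: 13.35
tcp_pos: [499.9, -366.8, 45.6]
tcp_rot: [0.276, -3.126, -0.004]
wrist_force: [0.1, 0.1, 0.3]
grip_width: 51.0
finger_force: 0.0
```

Call:
{"name": "carry_out", "arguments": {"steps": [{"slide": [0, 0, 0], "rot": [0, 0, 0], "hand": 0.6}, {"slide": [0, 0, 0], "rot": [0, 0, 0], "hand": 0.8}, {"slide": [0, 0, 0], "rot": [0, 0, 0], "hand": 1.0}, {"slide": [0, 0, 0], "rot": [0, 0, 0], "hand": 1.0}, {"slide": [0, 0, 0], "rot": [0, 0, 0], "hand": 1.0}], "force": 60}}

```text
time_s: 13.98
tcp_pos: [502.1, -368.2, 48.3]
tcp_rot: [-0.279, 3.128, -0.002]
wrist_force: [2.1, 0.5, 2.3]
grip_width: 25.2
finger_force: 60.6
```

Call:
{"name": "carry_out", "arguments": {"steps": [{"slide": [0, 0, -0.02], "rot": [0, 0, 0], "hand": 1.0}, {"slide": [0, 0, -0.04], "rot": [0, 0, 0], "hand": 1.0}, {"slide": [0, 0, -0.04], "rot": [0, 0, 0], "hand": 1.0}, {"slide": [0, 0, -0.04], "rot": [0, 0, 0], "hand": 1.0}, {"slide": [0, 0, 0], "rot": [0, 0, 0], "hand": 1.0}]}}

```text
time_s: 14.6
tcp_pos: [502.7, -369.1, 190.6]
tcp_rot: [-0.278, 3.126, -0.006]
wrist_force: [0.8, 0.9, -2.4]
grip_width: 25.3
finger_force: 60.3
```

Run:
```python
from h import *
a=.113; l=np.array([-np.sin(a),np.cos(a)]); f=np.array([564,-43.5]); print("left",f+117*l,"right",f-117*l)
go(*(f+117*l),150,a+np.pi/2)
c=ctrl.camera("scene"); b=ctrl.camera("top")
A=cv2.resize(c["frame"][70:190,280:410,::-1],None,fx=3,fy=3,interpolation=cv2.INTER_CUBIC);B=cv2.resize(b["frame"][150:270,330:460,::-1],None,fx=3,fy=3,interpolation=cv2.INTER_CUBIC)
cv2.imwrite("pics/held.png",np.hstack([A,B]))
```

```text
left [550.80711853  72.75380802] right [ 577.19288147 -159.75380802]
tcp [ 502.7 -369.1  190.6] yang 1.7483 slide [-125.3  426.5   39.4] rotz 0.0645 F [ 0.8  0.9 -2.4] tilt [ 0.004 -0.003 -1.   ] j [-0.63  0.37 -0.06  1.13 -0.   -0.81]
```

View pics/held.png

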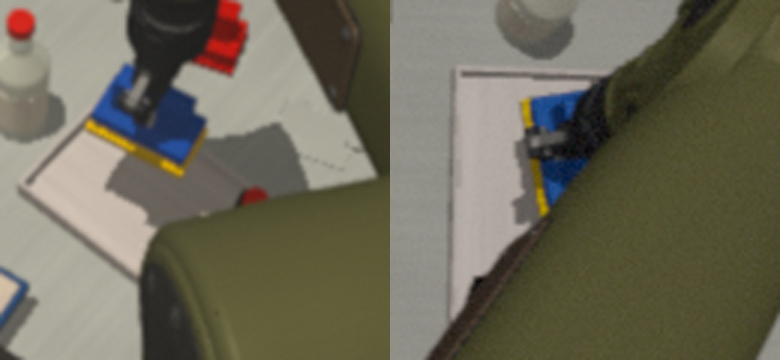

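The left (scene) panel shows the small blue scrubber held level at about (150,120), and the right (top) panel shows it gripped on the rib at (550,145). The tray is clear and the bottles untouched.

Call:
{"name": "carry_out", "arguments": {"steps": [{"slide": [-0.0063, 0.0213, 0.002], "rot": [0, 0, 0], "hand": 1.0}, {"slide": [-0.0125, 0.0427, 0.004], "rot": [0, 0, 0], "hand": 1.0}, {"slide": [-0.0125, 0.0427, 0.004], "rot": [0, 0, 0], "hand": 1.0}, {"slide": [-0.0125, 0.0427, 0.004], "rot": [0, 0, 0], "hand": 1.0}, {"slide": [-0.0125, 0.0427, 0.004], "rot": [0, 0, 0], "hand": 1.0}, {"slide": [-0.0125, 0.0427, 0.004], "rot": [0, 0, 0], "hand": 1.0}, {"slide": [-0.0125, 0.0427, 0.004], "rot": [0, 0, 0], "hand": 1.0}, {"slide": [-0.0125, 0.0427, 0.004], "rot": [0, 0, 0], "hand": 1.0}, {"slide": [-0.0125, 0.0427, 0.004], "rot": [0, 0, 0], "hand": 1.0}, {"slide": [-0.0125, 0.0427, 0.004], "rot": [0, 0, 0], "hand": 1.0}, {"slide": [-0.0063, 0.0213, 0.002], "rot": [0, 0, 0], "hand": 1.0}, {"slide": [0, 0, 0], "rot": [0, 0, 0.0645], "hand": 1.0}, {"slide": [0, 0, 0], "rot": [0, 0, 0], "hand": 1.0}, {"slide": [0, 0, 0], "rot": [0, 0, 0], "hand": 1.0}]}}

```text
time_s: 16.45
tcp_pos: [548.0, 74.6, 146.7]
tcp_rot: [0.179, -3.135, 0.0]
wrist_force: [-1.0, 0.0, -2.3]
grip_width: 25.3
finger_force: 60.0
```

```bash
python3 -c "
from h import *
go(550.8,72.8,104,.113+np.pi/2)"
```

```text
tcp [548.   74.6 146.7] yang 1.6851 slide [-2.7 -2.1 42.7] rotz 0.0013 F [-1.   0.  -2.3] tilt [-0.002 -0.    -1.   ] j [ 0.14  0.28 -0.3   1.    0.    0.02]
```

Call:
{"name": "carry_out", "arguments": {"steps": [{"slide": [-0.0027, -0.002, 0.02], "rot": [0, 0, 0], "hand": 1.0}, {"slide": [0, 0, 0.02], "rot": [0, 0, 0], "hand": 1.0}, {"slide": [0, 0, 0.003], "rot": [0, 0, 0], "hand": 1.0}, {"slide": [0, 0, 0], "rot": [0, 0, 0], "hand": 1.0}, {"slide": [0, 0, 0], "rot": [0, 0, 0], "hand": 1.0}]}}

```text
time_s: 17.08
tcp_pos: [552.5, 72.8, 105.4]
tcp_rot: [-0.178, 3.135, 0.0]
wrist_force: [0.1, 0.0, -2.4]
grip_width: 25.3
finger_force: 60.2
```

Call:
{"name": "carry_out", "arguments": {"steps": [{"slide": [0, 0, 0.003], "rot": [0, 0, 0], "hand": 1.0}, {"slide": [0, 0, 0.002], "rot": [0, 0, 0], "hand": 1.0}, {"slide": [0, 0, 0], "rot": [0, 0, 0], "hand": 1.0}, {"slide": [0, 0, 0], "rot": [0, 0, 0], "hand": 1.0}]}}

```text
time_s: 17.58
tcp_pos: [552.7, 73.0, 100.3]
tcp_rot: [-0.178, 3.135, 0.0]
wrist_force: [0.9, -0.1, 4.6]
grip_width: 25.4
finger_force: 61.0
```

Call:
{"name": "carry_out", "arguments": {"steps": [{"slide": [0, -0.005, 0], "rot": [0, 0, 0], "hand": 1.0}, {"slide": [0, -0.009, 0], "rot": [0, 0, 0], "hand": 1.0}, {"slide": [0, -0.009, 0], "rot": [0, 0, 0], "hand": 1.0}, {"slide": [0, -0.009, 0], "rot": [0, 0, 0], "hand": 1.0}, {"slide": [0, -0.009, 0], "rot": [0, 0, 0], "hand": 1.0}, {"slide": [0, -0.009, 0], "rot": [0, 0, 0], "hand": 1.0}]}}

```text
time_s: 18.32
tcp_pos: [557.6, 22.5, 99.6]
tcp_rot: [0.177, -3.136, -0.0]
wrist_force: [-1.1, 5.0, 5.0]
grip_width: 25.7
finger_force: 61.0
```

Call:
{"name": "carry_out", "arguments": {"steps": [{"slide": [0, -0.009, 0], "rot": [0, 0, 0], "hand": 1.0}, {"slide": [0, -0.009, 0], "rot": [0, 0, 0], "hand": 1.0}, {"slide": [0, -0.009, 0], "rot": [0, 0, 0], "hand": 1.0}, {"slide": [0, -0.009, 0], "rot": [0, 0, 0], "hand": 1.0}, {"slide": [0, -0.009, 0], "rot": [0, 0, 0], "hand": 1.0}, {"slide": [0, -0.009, 0], "rot": [0, 0, 0], "hand": 1.0}, {"slide": [0, -0.009, 0], "rot": [0, 0, 0], "hand": 1.0}]}}

```text
time_s: 19.2
tcp_pos: [564.4, -40.1, 99.5]
tcp_rot: [0.177, -3.136, -0.0]
wrist_force: [-1.1, 4.4, 5.5]
grip_width: 25.4
finger_force: 61.0
```

Steady at about 7.5 N. The right end is y = -160, another 120 mm.

Call:
{"name": "carry_out", "arguments": {"steps": [{"slide": [0, -0.009, 0], "rot": [0, 0, 0], "hand": 1.0}, {"slide": [0, -0.009, 0], "rot": [0, 0, 0], "hand": 1.0}, {"slide": [0, -0.009, 0], "rot": [0, 0, 0], "hand": 1.0}, {"slide": [0, -0.009, 0], "rot": [0, 0, 0], "hand": 1.0}, {"slide": [0, -0.009, 0], "rot": [0, 0, 0], "hand": 1.0}, {"slide": [0, -0.009, 0], "rot": [0, 0, 0], "hand": 1.0}, {"slide": [0, -0.009, 0], "rot": [0, 0, 0], "hand": 1.0}, {"slide": [0, -0.009, 0], "rot": [0, 0, 0], "hand": 1.0}]}}

```text
time_s: 20.2
tcp_pos: [572.2, -111.6, 99.4]
tcp_rot: [0.177, -3.136, -0.0]
wrist_force: [-1.3, 5.1, 4.4]
grip_width: 25.6
finger_force: 61.0
```

```bash
python3 -c "
from h import *
go(577.2,-160,99.5,.113+np.pi/2)"
```

```text
tcp [ 572.2 -111.6   99.4] yang 1.6838 slide [  0.5 -48.6  -0.1] rotz -0.0 F [-1.3  5.1  4.4] tilt [-0.001  0.    -1.   ] j [-0.19  0.37 -0.29  0.92 -0.   -0.31]
```

Call:
{"name": "carry_out", "arguments": {"steps": [{"slide": [0, -0.009, 0], "rot": [0, 0, 0], "hand": 1.0}, {"slide": [0, -0.009, 0], "rot": [0, 0, 0], "hand": 1.0}, {"slide": [0, -0.009, 0], "rot": [0, 0, 0], "hand": 1.0}, {"slide": [0, -0.009, 0], "rot": [0, 0, 0], "hand": 1.0}, {"slide": [0, -0.007, 0], "rot": [0, 0, 0], "hand": 1.0}, {"slide": [0, -0.003, 0], "rot": [0, 0, 0], "hand": 1.0}, {"slide": [0, 0, 0], "rot": [0, 0, 0], "hand": 1.0}]}}

```text
time_s: 21.08
tcp_pos: [577.3, -157.7, 99.4]
tcp_rot: [0.176, -3.135, 0.001]
wrist_force: [-1.0, 3.3, 5.8]
grip_width: 25.4
finger_force: 61.1
```

Call:
{"name": "carry_out", "arguments": {"steps": [{"slide": [0, -0.002, 0], "rot": [0, 0, 0], "hand": 1.0}, {"slide": [0, 0, 0], "rot": [0, 0, 0], "hand": 1.0}, {"slide": [0, 0, -0.02], "rot": [0, 0, 0], "hand": 1.0}, {"slide": [0, 0, -0.035], "rot": [0, 0, 0], "hand": 1.0}, {"slide": [0, 0, -0.035], "rot": [0, 0, 0], "hand": 1.0}, {"slide": [0, 0, 0], "rot": [0, 0, -0.0645], "hand": 1.0}, {"slide": [0, 0, 0], "rot": [0, 0, 0], "hand": 1.0}]}}

```text
time_s: 21.95
tcp_pos: [577.0, -159.9, 188.6]
tcp_rot: [0.276, -3.127, 0.002]
wrist_force: [-0.0, 0.7, -3.2]
grip_width: 25.8
finger_force: 60.3
```

```bash
python3 -c "
from h import *
go(502.1,-368.2,120,.177+np.pi/2)"
```

```text
tcp [ 577.  -159.9  188.6] yang 1.7469 slide [ 110.  -191.9   69.1] rotz -0.0009 F [-0.   0.7 -3.2] tilt [-0.003 -0.002 -1.   ] j [-0.27  0.33 -0.12  1.12 -0.   -0.45]
```

Call:
{"name": "carry_out", "arguments": {"steps": [{"slide": [0.011, -0.0192, 0], "rot": [0, 0, 0], "hand": 1.0}, {"slide": [0.022, -0.0384, 0], "rot": [0, 0, 0], "hand": 1.0}, {"slide": [0.022, -0.0384, 0], "rot": [0, 0, 0], "hand": 1.0}, {"slide": [0.022, -0.0384, 0], "rot": [0, 0, 0], "hand": 1.0}, {"slide": [0.022, -0.0384, 0.02], "rot": [0, 0, 0], "hand": 1.0}, {"slide": [0.011, -0.0192, 0.03], "rot": [0, 0, 0], "hand": 1.0}, {"slide": [0, 0, 0.02], "rot": [0, 0, 0], "hand": 1.0}, {"slide": [0, 0, 0], "rot": [0, 0, 0], "hand": 1.0}, {"slide": [0, 0, 0], "rot": [0, 0, 0], "hand": 1.0}]}}

```text
time_s: 23.08
tcp_pos: [503.6, -367.6, 119.9]
tcp_rot: [0.278, -3.129, 0.001]
wrist_force: [-0.0, 0.9, -1.5]
grip_width: 25.1
finger_force: 60.1
```

```bash
python3 -c "
from h import *
go(502.1,-368.2,50,.177+np.pi/2)"
```

```text
tcp [ 503.6 -367.6  119.9] yang 1.7479 slide [ 1.5 -0.3 69.9] rotz 0.0001 F [-0.   0.9 -1.5] tilt [-0. -0. -1.] j [-0.63  0.42 -0.16  1.   -0.   -0.81]
```

Call:
{"name": "carry_out", "arguments": {"steps": [{"slide": [0.001, 0, 0.03], "rot": [0, 0, 0], "hand": 1.0}, {"slide": [0, 0, 0.025], "rot": [0, 0, 0], "hand": 1.0}, {"slide": [0, 0, 0.01], "rot": [0, 0, 0], "hand": 1.0}, {"slide": [0, 0, 0.005], "rot": [0, 0, 0], "hand": 1.0}, {"slide": [0, 0, 0], "rot": [0, 0, 0], "hand": 1.0}, {"slide": [0, 0, 0], "rot": [0, 0, 0], "hand": 1.0}]}}

```text
time_s: 23.82
tcp_pos: [503.6, -367.8, 50.6]
tcp_rot: [-0.279, 3.128, -0.002]
wrist_force: [-0.2, -0.0, -2.6]
grip_width: 25.3
finger_force: 60.2
```

Call:
{"name": "carry_out", "arguments": {"steps": [{"slide": [0, 0, 0.002], "rot": [0, 0, 0], "hand": 1.0}, {"slide": [0, 0, 0.001], "rot": [0, 0, 0], "hand": 1.0}, {"slide": [0, 0, 0], "rot": [0, 0, 0], "hand": 1.0}, {"slide": [0, 0, 0], "rot": [0, 0, 0], "hand": 1.0}]}}

```text
time_s: 24.32
tcp_pos: [503.6, -367.8, 47.3]
tcp_rot: [-0.279, 3.128, -0.002]
wrist_force: [0.3, -0.4, 3.7]
grip_width: 25.7
finger_force: 61.1
```

Call:
{"name": "carry_out", "arguments": {"steps": [{"slide": [0, 0, -0.001], "rot": [0, 0, 0], "hand": 1.0}, {"slide": [0, 0, 0], "rot": [0, 0, 0], "hand": 0.7}, {"slide": [0, 0, 0], "rot": [0, 0, 0], "hand": 0.4}, {"slide": [0, 0, 0], "rot": [0, 0, 0], "hand": 0.4}, {"slide": [0, 0, -0.025], "rot": [0, 0, 0], "hand": 0.4}, {"slide": [0, 0, -0.035], "rot": [0, 0, 0], "hand": 0.4}, {"slide": [0, 0, -0.01], "rot": [0, 0, 0.1633], "hand": 0.4}, {"slide": [0, 0, -0.01], "rot": [0, 0, 0.1633], "hand": 0.4}, {"slide": [0, 0, -0.01], "rot": [0, 0, 0.1633], "hand": 0.4}, {"slide": [0, 0, -0.01], "rot": [0, 0, 0.1633], "hand": 0.4}, {"slide": [0, 0, -0.01], "rot": [0, 0, 0.1633], "hand": 0.4}, {"slide": [0, 0, -0.01], "rot": [0, 0, 0.1633], "hand": 0.4}, {"slide": [0, 0, -0.01], "rot": [0, 0, 0.1633], "hand": 0.4}, {"slide": [0, 0, -0.01], "rot": [0, 0, 0.1633], "hand": 0.4}, {"slide": [0, 0, -0.01], "rot": [0, 0, 0.1633], "hand": 0.4}, {"slide": [0, 0, -0.01], "rot": [0, 0, 0.1633], "hand": 0.4}, {"slide": [0, 0, 0], "rot": [0, 0, 0], "hand": 0.4}]}}

```text
time_s: 26.45
tcp_pos: [502.9, -367.3, 207.8]
tcp_rot: [2.087, 2.348, -0.0]
wrist_force: [0.6, -0.2, -0.5]
grip_width: 51.0
finger_force: 0.0
```

```bash
python3 -c "
from h import *
go(434.3,-59.5,120,.115)"
```

```text
tcp [ 502.9 -367.3  207.8] yang 0.1172 slide [313.8 -32.1  87.8] rotz 0.0022 F [ 0.6 -0.2 -0.5] tilt [ 0. -0. -1.] j [-0.63  0.37 -0.03  1.18 -0.    0.82]
```

Call:
{"name": "carry_out", "arguments": {"steps": [{"slide": [0.0392, -0.004, 0], "rot": [0, 0, 0], "hand": 0.4}, {"slide": [0.0392, -0.004, 0], "rot": [0, 0, 0], "hand": 0.4}, {"slide": [0.0392, -0.004, 0], "rot": [0, 0, 0], "hand": 0.4}, {"slide": [0.0392, -0.004, 0], "rot": [0, 0, 0], "hand": 0.4}, {"slide": [0.0392, -0.004, 0], "rot": [0, 0, 0], "hand": 0.4}, {"slide": [0.0392, -0.004, 0], "rot": [0, 0, 0], "hand": 0.4}, {"slide": [0.0392, -0.004, 0], "rot": [0, 0, 0], "hand": 0.4}, {"slide": [0.0392, -0.004, 0], "rot": [0, 0, 0], "hand": 0.4}, {"slide": [0, 0, 0.035], "rot": [0, 0, 0], "hand": 0.4}, {"slide": [0, 0, 0.035], "rot": [0, 0, 0], "hand": 0.4}, {"slide": [0, 0, 0.018], "rot": [0, 0, 0], "hand": 0.4}, {"slide": [0, 0, 0], "rot": [0, 0, 0], "hand": 0.4}]}}

```text
time_s: 27.95
tcp_pos: [433.0, -59.2, 117.8]
tcp_rot: [-2.084, -2.346, 0.004]
wrist_force: [-0.5, -0.1, 0.4]
grip_width: 51.3
finger_force: 0.0
```

```bash
python3 -c "
from h import *
go(434.3,-59.5,32,.115)"
```

```text
tcp [433.  -59.2 117.8] yang 0.1181 slide [-0.6  1.6 85.8] rotz 0.0031 F [-0.5 -0.1  0.4] tilt [-0.004  0.001 -1.   ] j [-0.14  0.1  -0.59  0.89 -0.    1.32]
```

Call:
{"name": "carry_out", "arguments": {"steps": [{"slide": [0, 0, 0.025], "rot": [0, 0, 0], "hand": 0.4}, {"slide": [0, 0, 0.025], "rot": [0, 0, 0], "hand": 0.4}, {"slide": [0, 0, 0.025], "rot": [0, 0, 0], "hand": 0.4}, {"slide": [0, 0, 0.011], "rot": [0, 0, 0], "hand": 0.4}, {"slide": [0, 0, 0], "rot": [0, 0, 0], "hand": 0.4}, {"slide": [0, 0, 0], "rot": [0, 0, 0], "hand": 0.7}, {"slide": [0, 0, 0], "rot": [0, 0, 0], "hand": 0.9}, {"slide": [0, 0, 0], "rot": [0, 0, 0], "hand": 1.0}, {"slide": [0, 0, 0], "rot": [0, 0, 0], "hand": 1.0}], "force": 30}}

```text
time_s: 29.08
tcp_pos: [434.4, -59.8, 34.5]
tcp_rot: [2.089, 2.346, -0.002]
wrist_force: [-5.0, -0.5, 8.6]
grip_width: 12.6
finger_force: 29.2
```

Call:
{"name": "carry_out", "arguments": {"steps": [{"slide": [0, 0.0003, -0.0107], "rot": [0, 0, 0], "hand": 1.0}, {"slide": [0, 0.0021, -0.0214], "rot": [0, 0, 0], "hand": 1.0}, {"slide": [0, 0.0043, -0.0211], "rot": [0, 0, 0], "hand": 1.0}, {"slide": [0, 0.0064, -0.0205], "rot": [0, 0, 0], "hand": 1.0}, {"slide": [0, 0.0084, -0.0198], "rot": [0, 0, 0], "hand": 1.0}, {"slide": [0, 0.0103, -0.0188], "rot": [0, 0, 0], "hand": 1.0}, {"slide": [0, 0.0122, -0.0177], "rot": [0, 0, 0], "hand": 1.0}, {"slide": [0, 0.0138, -0.0165], "rot": [0, 0, 0], "hand": 1.0}, {"slide": [0, 0.0154, -0.0149], "rot": [0, 0, 0], "hand": 1.0}, {"slide": [0, 0.0169, -0.0134], "rot": [0, 0, 0], "hand": 1.0}, {"slide": [0, 0.0181, -0.0116], "rot": [0, 0, 0], "hand": 1.0}, {"slide": [0, 0, 0], "rot": [0, 0, 0], "hand": 1.0}]}}

```text
time_s: 30.58
tcp_pos: [540.0, -47.1, 224.7]
tcp_rot: [-2.089, -2.345, 0.003]
wrist_force: [-19.4, 0.2, 33.2]
grip_width: 12.9
finger_force: 32.3
```

Call:
{"name": "carry_out", "arguments": {"steps": [{"slide": [0, -0.003, -0.005], "rot": [0, 0, 0], "hand": 1.0}, {"slide": [0, 0, 0], "rot": [0, 0, 0], "hand": 1.0}]}}

```text
time_s: 30.82
tcp_pos: [539.8, -47.1, 225.0]
tcp_rot: [2.089, 2.346, 0.001]
wrist_force: [3.0, 0.3, -5.5]
grip_width: 12.5
finger_force: 31.9
```

Call:
{"name": "carry_out", "arguments": {"steps": [{"slide": [0, 0.0191, -0.0099], "rot": [0, 0, 0], "hand": 1.0}, {"slide": [0, 0.0199, -0.008], "rot": [0, 0, 0], "hand": 1.0}, {"slide": [0, 0.0207, -0.0059], "rot": [0, 0, 0], "hand": 1.0}, {"slide": [0, 0.0211, -0.0039], "rot": [0, 0, 0], "hand": 1.0}, {"slide": [0, 0, 0], "rot": [0, 0, 0], "hand": 1.0}]}}

```text
time_s: 31.45
tcp_pos: [621.7, -37.3, 254.4]
tcp_rot: [2.088, 2.345, 0.005]
wrist_force: [2.3, 3.0, 3.7]
grip_width: 12.4
finger_force: 32.0
```

Call:
{"name": "carry_out", "arguments": {"steps": [{"slide": [0, 0.0105, -0.001], "rot": [0, 0, 0], "hand": 1.0}, {"slide": [0, 0.0095, -0.0005], "rot": [0, 0, 0], "hand": 1.0}, {"slide": [0, 0.004, 0], "rot": [0, 0, 0], "hand": 1.0}, {"slide": [0, 0, 0], "rot": [0, 0, 0], "hand": 1.0}]}}

```text
time_s: 31.95
tcp_pos: [643.5, -34.7, 255.5]
tcp_rot: [-2.089, -2.346, -0.001]
wrist_force: [-2.1, 2.4, 5.7]
grip_width: 12.8
finger_force: 32.5
```

Call:
{"name": "carry_out", "arguments": {"steps": [{"slide": [0, 0.003, 0], "rot": [0, 0, 0], "hand": 1.0}, {"slide": [0, 0.002, 0], "rot": [0, 0, 0], "hand": 1.0}, {"slide": [0, 0, 0], "rot": [0, 0, 0], "hand": 1.0}]}}

```text
time_s: 32.33
tcp_pos: [647.9, -34.1, 255.4]
tcp_rot: [-2.088, -2.346, -0.0]
wrist_force: [-3.8, 1.2, 5.9]
grip_width: 12.4
finger_force: 32.7
```

Call:
{"name": "carry_out", "arguments": {"steps": [{"slide": [0, 0.002, 0], "rot": [0, 0, 0], "hand": 1.0}, {"slide": [0, 0.002, 0], "rot": [0, 0, 0], "hand": 1.0}, {"slide": [0, 0, 0], "rot": [0, 0, 0], "hand": 1.0}]}}

```text
time_s: 32.7
tcp_pos: [648.0, -34.1, 255.3]
tcp_rot: [-2.086, -2.342, 0.008]
wrist_force: [-16.1, 1.2, 11.9]
grip_width: 12.7
finger_force: 33.5
```

Call:
{"name": "carry_out", "arguments": {"steps": [{"slide": [0, -0.003, 0], "rot": [0, 0, 0], "hand": 1.0}, {"slide": [0, 0, 0], "rot": [0, 0, 0], "hand": 0.7}, {"slide": [0, 0, 0], "rot": [0, 0, 0], "hand": 0.4}, {"slide": [0, 0, 0], "rot": [0, 0, 0], "hand": 0.4}, {"slide": [0, 0, -0.025], "rot": [0, 0, 0], "hand": 0.4}, {"slide": [0, 0, -0.035], "rot": [0, 0, 0], "hand": 0.4}, {"slide": [0, 0, -0.035], "rot": [0, 0, 0], "hand": 0.4}, {"slide": [0.04, 0, 0], "rot": [0, 0, 0], "hand": 0.4}, {"slide": [0.05, 0, 0], "rot": [0, 0, 0], "hand": 0.4}, {"slide": [0.05, 0, 0], "rot": [0, 0, 0], "hand": 0.4}, {"slide": [0.05, 0, 0], "rot": [0, 0, 0], "hand": 0.4}, {"slide": [0.05, 0, 0], "rot": [0, 0, 0], "hand": 0.4}, {"slide": [0.05, 0, 0], "rot": [0, 0, 0], "hand": 0.4}, {"slide": [0, 0, 0], "rot": [0, 0, 0], "hand": 0.4}]}}

```text
time_s: 34.45
tcp_pos: [615.4, 257.0, 348.4]
tcp_rot: [-2.083, -2.35, 0.0]
wrist_force: [0.5, -0.5, -0.4]
grip_width: 51.5
finger_force: 0.0
```

Run:
```python
from h import *
t=ctrl.camera("top");s=ctrl.camera("scene");np.savez("t3.npz",**t);np.savez("s3.npz",**s)
A=cv2.resize(t["frame"][:,180:420,::-1][100:275],None,fx=1.8,fy=1.8,interpolation=cv2.INTER_CUBIC)
B=cv2.resize(s["frame"][60:235,140:400,::-1],None,fx=1.35,fy=1.8,interpolation=cv2.INTER_CUBIC)
cv2.imwrite("pics/final.png",np.hstack([A,B])); print(A.shape,B.shape)
```

```text
(315, 432, 3) (315, 351, 3)
```

View pics/final.png

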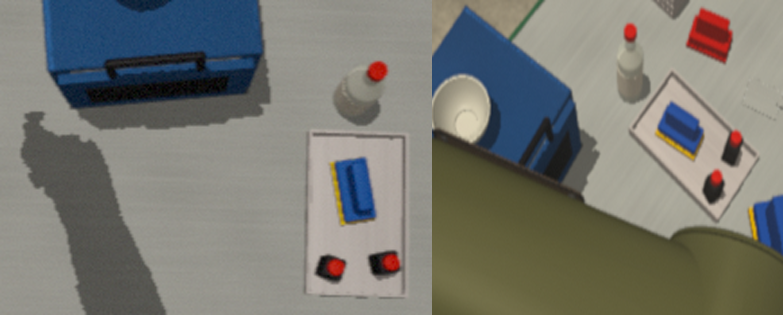

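The picture shows the door shut flush with the cabinet front, bar at (157,62). The scrubber stands in the tray at (353,190), the bottles are upright in their places, and the gripper is clear. Handing in.

```bash
python3 -c "
from cell import ctrl
print(ctrl.hand_in())"
```

```text
the job is handed in; nothing more can be done
None
```

I opened the door to its stop, scrubbed its inside face left to right in one stroke at about 7–8 N, stood the scrubber back in its tray and pushed the door shut. I handed the job in at about 35 s; no verdict came back, and the shaker was out of frame in the last picture, so I didn't re-check it.

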